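# Latch the balcony shoe-care cabinet

## Task

The little shoe-care cabinet has been left open. Swing its door shut against the rubber seal, then hook the wire loop of the toggle latch on its top over the keeper on the door's top edge, and fold the latch lever back until it lies flat, so that the loop pulls the door tight. Leave the cup on the cabinet and the other things around it where they are.

Things in the scene. Friction and masses are not known exactly. Their poses are not given: they have to be found in the camera images.
- cabinet: white cabinet screwed to the shelf, 150 deep (x) x 240 wide (y) x 200 high. Origin: centre of its underside; x points from its front to its back, y to the left (the hinge side), z up; it turns only in yaw. Its open front is the plane x = -75 mm. The toggle latch stands on its top, middle line at y = -55 mm.
- door (a joint): angle of the cedar door (240 wide x 200 high x 16 thick), rad: 0 shut against the cabinet's front plane, grows as the free edge (right, y = -120 mm when shut) swings out, away from the cabinet's front (clockwise from above). Starts at 0.35 to 0.6 and stays where left
- seal (a joint): how far the sprung rubber seal behind the door's free edge is pressed in, m: 0 = standing out 6.5 mm, which leaves a door that is pushed shut and let go at about 0.03 rad. Pressing it flat takes about 12 N
- door_hinge (a point): point on the door's vertical hinge line (cabinet x = -75, y = +120 mm), at the door's top, in the plane of the door's inner face
- door_edge (a point): point on the door's outer face to push at, 22 mm in from the free edge (218 mm from the hinge line) and 30 mm below the door's top. The round door knob sits lower, 90 mm up, 30 mm in from the free edge, and stands some 45 mm out
- keeper (a point): seat of the steel keeper (18 wide) on the door's top edge: where the middle of the loop's bar lies when latched; 8 mm above the door's top, 175 mm from the hinge line, 17 mm in front of the door's inner face. Axes of the door: x from its front to its back, z up. The post's front is 4 mm behind this point; a ledge, top 6 mm below it, reaches 25 mm forward of it
- keeper_lip (a point): top front edge of the keeper's lip: 12 mm above and 1 mm in front of the seat. The lip is 4 mm thick and juts 5 mm forward of the post. The loop's bar must come down in front of the lip, on to the ledge, and be drawn back under the lip
- lever (a joint): latch lever, rad: 0 = leaning fully forward over the door, 0.66 = upright, 2.234 = flat on the cabinet, pointing to its back (its stop; the last 0.14 is past dead centre, so it stays down). Starts at 0.45 to 0.95, stays where left (about 1 N at its tip). Folding it back draws the loop back; with the loop hooked it takes 1 to 4 N at the tip
- lever_pivot (a point): lever pivot, on the cabinet, 12 mm above its top and 35 mm behind the front plane, on the latch's middle line; the lever turns about the cabinet's y axis here
- lever_tip (a point): rounded tip of the steel lever (16 wide, 5 thick, tip 8 thick), 48 mm from the lever pivot. The lever's line stands at (128 deg minus the lever angle) above the cabinet's +x direction
- loop (a joint): angle of the wire loop on the lever in rad: 0 = folded back on its stop, 0.3 behind the lever's line (as it starts), grows as it swings forward (towards the door), about 3.6 when latched. It turns freely and falls by its weight
- loop_bar (a point): middle of the loop's steel end bar, 8 mm diameter, 34 mm long along the cabinet's y; it can be pinched by its two ends and then turns between the fingers. Two wires, 26 mm apart, join it to the loop's pivot, 67 mm away
- loop_pivot (a point): the loop's pivot on the lever, 14 mm from the lever pivot, at (120 deg minus the lever angle) above the cabinet's +x direction. With the lever beyond about 0.75 rad the loop is too short to clear the keeper's lip; the lever comes along if the bar is drawn forward
- cup: white enamel mug, 72 dia x 65 high, standing on the cabinet's top on the side away from the latch; bystander; origin under its centre
- tin: polish tin, 64 dia x 24, lying inside the cabinet; bystander
- grip_ring: silicone grip ring, 84 dia x 16, beside the cabinet; bystander
- shoe_tree: plastic shoe tree, 200 long, 60 high at most; bystander
- tongs: steel tongs, 240 long, 18 high; bystander
- brush: wooden shoe brush, 150 x 50 x 44; bystander
- jar: glass jar, 60 dia x 85 high; bystander

How it is judged:
On the way, in this order (a step that is already met when the one before it is completed fails the run):
1. the door is shut against its seal (value of joint door below 0.06 rad), for 0.2 s.
2. the loop's bar lies in the keeper, in front of its post and below its lip, with the lever still up (x of loop_bar in the frame of keeper between -0.026 and 0.004 m and z of loop_bar in the frame of keeper between -0.006 and 0.007 m and value of joint lever below 1.9 rad), for 0.1 s.
At the end, for the whole second after the job is handed in: The lever lies flat (within 0.13 rad of its stop) and at rest, the loop's bar sits in the keeper (within 7 mm of its seat), and the door is pulled tight (within 0.018 rad of shut) (value of joint lever above 2.1 rad and value of joint door below 0.018 rad and distance between loop_bar and keeper below 0.007 m and velocity of joint lever between -0.05 and 0.05 rad/s); the robot touches nothing.
It fails at once if the cup on the cabinet or something around it is pushed more than 30 mm away (distance of any of cup, tin, grip_ring, shoe_tree, tongs, brush, jar from where it was at the start of the episode above 0.03 m).
It fails at once if the cup or the jar is tipped over (angle between any of cup, jar's own z axis and vertical above 0.5 rad).
It also fails if it takes over 58 s, if anything falls off the work surface, if the arm or the gripper's body presses on something with over 40 N, if the wrist force passes 120 N, or if a joint passes its speed limit or range.

## Robot

A 7-joint arm with a two-finger parallel gripper is mounted at the origin on the work surface. World frame = base frame: x ahead of the robot, y to its left, z up, the work surface at z = 0. Lengths are in m, angles in rad, forces in N, time in s.
With the tool pointing down it reaches from about 0.425 to 0.8 m from the base axis. Payload 8.3 kg.
Tool frame: the origin (TCP) lies midway between the tips of the shut fingers; the grasp point (between the pads) lies 19 mm behind it (ctrl.grasp_offset is the z of the grasp point in the tool frame, in m); z points along the fingers, y is the line along which they close (so a half turn about z gives the same grasp; the last joint's range is limited). The gripper opens to 85 mm and grips with 20 to 120 N. Pads are 22 mm wide; open, the fingers measure 114 mm over their backs; the gripper's body (76 mm by 85 mm) begins 54 mm behind the grasp point. The pads swing forward as they close: fully open they stand 13 mm farther back than shut.
Start: joints at [-1.179, 0.383, 0.016, 1.37, -0.006, 1.388, -0.046], TCP at [0.274, 0.561, 0.231] pointing down, gripper open.
Joint ranges: [-2.95, 2.95], [-0.25, 2.06], [-1.52, 1.56], [0.18, 2.33], [-1.44, 4.58], [0.02, 2.06], [-3.01, 3.01]. Speed limits (rad/s): [2.39, 2.39, 3.01, 3.01, 3.14, 3.14, 3.14].

## Interface

Orientations are given as [roll, pitch, yaw] about the fixed x, y, z axes, in that order (R = Rz(yaw) Ry(pitch) Rx(roll)).
In Python, from rig import ctrl gives the robot as it stands. The module is installed in compiled form; this text tells all that it offers.
- The arm moves only by the shell command python3 -m inch 'ROWS' [FORCE]. ROWS is a JSON object of lists of equal length, an entry for each row: "fingers": the opening, from 0 (shut) to 1 (fully open); "translation": the shift along the tool's x, y, z in cm, a list of three; "roll": the turn about the tool's z in degrees. In form: {"fingers": [fingers, ...], "translation": [[dx, dy, dz], ...], "roll": [roll, ...]}. A call has 1 to 20 rows; each row is the pose to reach, as a shift and turn from the pose commanded when the call began, along the tool's axes at that moment; what a row does not reach only later rows make up. A row lasts 1/8 s, in which the tool goes at most 62.5 mm and 10.7 degrees, less where a joint would pass 70% of its speed; a pose out of reach is approached as far as the arm can. A call with a gripper value outside its range is refused whole. The fingers move at their own pace and stop on an object; FORCE is the grip in N (left out, the last holds). Time passes only in rows, so rows that repeat a pose let the fingers close. It gives the time, the measured TCP pose, the force, the opening and the grip force at its end, in the units of the state.
- ctrl.get_state(): the state, without advancing time (a new reading comes with each control period).
- ctrl.snapshot(name): name is "scene" or "top" or "wrist"; returns a dict with "frame" (420x560x3 uint8, red, green, blue), "K" (3x3 intrinsics, pixels), "R" (3x3) and "t" (3): a world point X has camera coordinates R X + t; the wrist camera has in their place "hand_eye" (4x4, takes a point from camera to tool coordinates, whose origin is the TCP and whose axes are the flange's). Camera axes: x right, y down, z forward; pixel columns grow to the right and rows downward; lengths in m; the calibration is good to about 2 mm. The wrist camera is an equidistant fisheye: a pixel r from the principal point sees the ray r / f radians off the axis. A picture is of the moment at which its call begins: read the wrist's pose just before it. There is no depth.
- ctrl.finish_job(): hands the job in; it is judged then, once.
Trained networks look in the newest picture that a camera, given by its name, has taken for a name from the list of things; names that differ only in an ending like _2 or _b are one class to them, and where a whole thing is asked for, a point or a joint stands for the part that bears it (a point fixed in the world has none). Each returns a list of dicts, best first, with "score" (0 to 1); they miss things now and then, are a little off and sometimes report something else, mostly with a low value. They report only what shows in the picture. A call takes as long as a camera call.
- ctrl.recognise(camera, thing): "box" ([centre column, centre row, width, height] in pixels, round what is visible of it).
- ctrl.masks_of(camera, thing): "region" (420x560 bool, what is visible of it) and "box" ([centre column, centre row, width, height] in pixels, round what is visible of it).
- ctrl.place_of(camera, thing): "centre" ([column, row] in pixels: a listed point, or the origin of a listed thing).
The state is a dict: "time": time; "qpos": joint angles; "qd": joint speeds; "joint_efforts": joint torques, N m; "tcp_pos": TCP position; "eef_rot": TCP orientation; "force": force on the tool from outside, world axes, zero at the start; "torque": the same for the moment, N m; "gripper_width": finger opening in m; "gripper_force": force on a finger pad.
Only numpy, scipy, OpenCV 4.12 (cv2) and the standard library are available. Lean on these libraries where they do the work, as an engineer would, in place of code of your own. Each camera call takes 0.05 s, during which the arm holds its last target. There are 200 camera calls.

## Working session

There is one attempt and no reset: what is moved stays moved. The work goes in short steps, Python scripts to look and compute and a shell command to move; the robot and the scene stay as the last step left them, time stands still between calls to the robot, and variables do not carry over. Pictures are saved under pics/ and viewed, at most 11 in all, crops included, and the job is handed in when it is done.

```bash
mkdir -p pics; cat > h.py <<'E'
import numpy as np, cv2
from rig import ctrl
from scipy.spatial.transform import Rotation as Ro
from scipy.optimize import least_squares
def snap(n,save=None):
    s=ctrl.get_state(); d=ctrl.snapshot(n)
    if n=="wrist":
        T=np.eye(4);T[:3,:3]=Ro.from_euler('xyz',s['eef_rot']).as_matrix();T[:3,3]=s['tcp_pos']
        C=np.linalg.inv(T@np.array(d['hand_eye']));d['R']=C[:3,:3];d['t']=C[:3,3]
    if save: cv2.imwrite('pics/'+save,d['frame'][:,:,::-1])
    d['R']=np.array(d['R']);d['t']=np.array(d['t']);d['K']=np.array(d['K']);d['fish']=n=="wrist"
    return d
def proj(d,X):
    c=np.atleast_2d(X)@d['R'].T+d['t'];K=d['K']
    if d['fish']:
        r=np.hypot(c[:,0],c[:,1]);th=np.arctan2(r,c[:,2]);u=c[:,:2]/r[:,None]*th[:,None]
    else: u=c[:,:2]/c[:,2:]
    return u*[K[0,0],K[1,1]]+[K[0,2],K[1,2]]
def find(n,things):
    o={}
    for t in things:
        r=ctrl.place_of(n,t)
        if r: o[t]=(np.array(r[0]['centre']),r[0]['score'])
    return o
E
python3 - <<'E'
from h import *
T=['cabinet','door_hinge','door_edge','keeper','keeper_lip','lever_pivot','lever_tip','loop_bar','loop_pivot','cup','jar']
import pickle
D={}
for n in ['scene','top']:
    d=snap(n,n+'0.png');o=find(n,T);D[n]=(d,o)
    print(n,(-d['R'].T@d['t']).round(2),{k:(v[0].round(1).tolist(),round(v[1],2)) for k,v in o.items()})
pickle.dump(D,open('d0.pkl','wb'))
print(ctrl.get_state())
E
```

```text
scene [ 1.29 -0.33  1.21] {'cabinet': ([269.5, 288.9], 0.65), 'door_hinge': ([138.8, 274.8], 0.73), 'door_edge': ([213.6, 212.1], 0.72), 'keeper': ([228.8, 200.3], 0.83), 'keeper_lip': ([225.3, 200.2], 0.73), 'lever_pivot': ([239.6, 238.7], 0.89), 'lever_tip': ([235.4, 226.9], 0.64), 'loop_bar': ([239.9, 226.1], 0.49), 'loop_pivot': ([239.4, 234.5], 0.56), 'cup': ([296.6, 236.5], 0.6), 'jar': ([363.8, 234.7], 0.67)}
top [0.51 0.05 1.31] {'cabinet': ([419.6, 252.1], 0.63), 'door_hinge': ([260.7, 204.2], 0.82), 'door_edge': ([344.0, 251.7], 0.96), 'keeper': ([328.2, 241.6], 0.71), 'keeper_lip': ([330.2, 243.0], 0.63), 'lever_pivot': ([335.7, 188.6], 0.93), 'lever_tip': ([339.4, 188.2], 0.61), 'loop_bar': ([339.3, 177.8], 0.49), 'loop_pivot': ([338.9, 187.5], 0.44), 'cup': ([281.1, 172.0], 0.88), 'jar': ([185.3, 200.9], 0.63)}
{'time': 1.2, 'qpos': array([-1.17888826,  0.38337976,  0.01637864,  1.37010241, -0.00631146,
        1.38818702, -0.04651023]), 'qd': array([ 5.59052881e-04, -1.93768430e-04,  1.73457587e-03, -9.79219248e-04,
        5.18830758e-04,  2.20281296e-06,  9.75282582e-04]), 'joint_efforts': array([-3.62051615e-04, -6.27352738e+01,  8.43018796e-01, -3.72082436e+01,
        1.65074808e-02,  2.90039541e-03, -2.21273530e-05]), 'tcp_pos': array([0.27449282, 0.56148106, 0.23129071]), 'eef_rot': array([-3.14156241e+00, -7.88558001e-05,  2.68683821e+00]), 'force': array([-0.23219371, -0.34020247, -0.27615024]), 'torque': array([-0.02729644, -0.00617736,  0.00955515]), 'gripper_force': 0.0, 'gripper_width': 0.08507105232366337}
```

View pics/scene0.png

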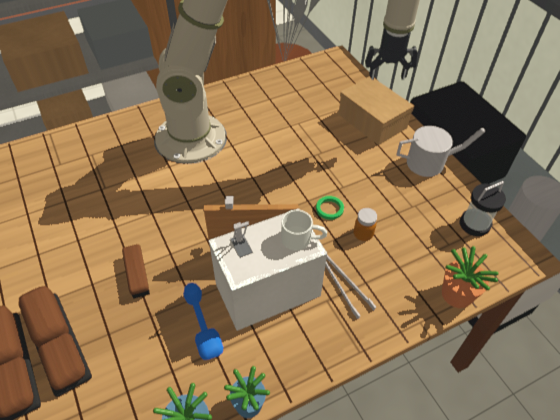

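View pics/top0.png

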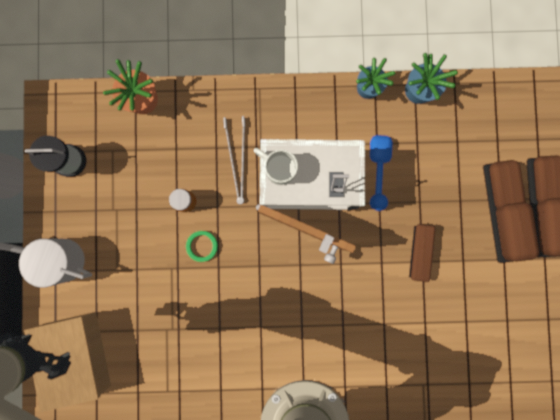

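The scene shows the cabinet in front of the robot. In the top view its front edge is at row ≈208, the open door runs from (260,207) to (353,248), the keeper is at (328,243), the latch at (338,185) and the cup at (281,165). Next I fit a model of the cabinet, door and latch to the detections.

```bash
cat >> h.py <<'E'
def model(p):
    x,y,yaw,door,lev,loop=p
    Rz=lambda a:np.array([[np.cos(a),-np.sin(a),0],[np.sin(a),np.cos(a),0],[0,0,1]])
    W=lambda q:Rz(yaw)@np.array(q,float)+[x,y,0]
    # door frame: origin hinge top; inner face; along -y when shut; opens clockwise from above
    Dp=lambda q:W(np.array([-.075,.12,.2])+Rz(-door)@np.array(q,float))
    P=np.array([-.04,-.055,.212]);a=np.deg2rad(128)-lev;b=np.deg2rad(120)-lev
    u=lambda t:np.array([np.cos(t),0,np.sin(t)])
    LP=P+.014*u(b); g=a-.3+loop
    return dict(cabinet=W([0,0,0]),door_hinge=Dp([0,0,0]),door_edge=Dp([-.016,-.218,-.03]),keeper=Dp([-.017,-.175,.008]),
      keeper_lip=Dp([-.018,-.175,.020]),lever_pivot=W(P),lever_tip=W(P+.048*u(a)),loop_pivot=W(LP),loop_bar=W(LP+.067*u(g)))
def fit(obs,p0,free=range(6)):
    free=list(free);p0=np.array(p0,float)
    def full(q): p=p0.copy();p[free]=q;return p
    def r(q):
        m=model(full(q));e=[]
        for d,o in obs:
            for k,(c,s) in o.items():
                if k in m: e+=list(proj(d,m[k])[0]-c)
        return np.array(e)
    s=least_squares(r,p0[free],loss='soft_l1',f_scale=2.)
    return full(s.x),r(s.x).reshape(-1,2)
E
python3 - <<'E'
from h import *; import pickle
D=pickle.load(open('d0.pkl','rb'))
obs=[D['scene'],D['top']]
p,e=fit(obs,[.65,0,0,.45,.7,.2])
print(p.round(4));i=0
for d,o in obs:
    for k in o:
        if k in model(p): print(k,e[i].round(1));i+=1
for k,v in model(p).items(): print(k,v.round(4))
E
```

```text
[ 0.6459 -0.0293 -0.0164  0.4182  0.6078 -0.0336]
cabinet [-2.6  0.3]
door_hinge [158.  -67.6]
door_edge [-2.3 -0.5]
keeper [-1.7  1.1]
keeper_lip [ 1.5 -2.2]
lever_pivot [-1.5  0.1]
lever_tip [ 1.2 -1.2]
loop_bar [-0.1 -1.5]
loop_pivot [-1.4  1.2]
cabinet [-112.1  -70.8]
door_hinge [0.2 0.9]
door_edge [-0.5 -2.9]
keeper [-0.   0.6]
keeper_lip [-1.7 -0.3]
lever_pivot [1.5 0.2]
lever_tip [ 0.4 -0.2]
loop_bar [ 2.1 -1.5]
loop_pivot [-1.   0.2]
cabinet [ 0.6459 -0.0293  0.    ]
door_hinge [0.5729 0.0919 0.2   ]
door_edge [ 0.4666 -0.0991  0.17  ]
keeper [ 0.4838 -0.0597  0.208 ]
keeper_lip [ 0.4829 -0.0592  0.22  ]
lever_pivot [ 0.605  -0.0836  0.212 ]
lever_tip [ 0.6024 -0.0836  0.2599]
loop_pivot [ 0.6062 -0.0836  0.226 ]
loop_bar [ 0.6246 -0.084   0.2904]
```

```bash
cat >> h.py <<'E'
P0=np.array([0.6459,-0.0293,-0.0164])
def cabw(q):
    return Ro.from_euler('z',P0[2]).apply(np.array(q,float))+[P0[0],P0[1],0]
def rel(w,base=None):
    s=ctrl.get_state();R=Ro.from_euler('xyz',s['eef_rot']).as_matrix()
    return ((np.array(w)-s['tcp_pos'])@R*100).round(2)
E
python3 - <<'E'
from h import *
for w in ([.40,.30,.30],[.43,-.115,.30]): print(rel(w))
print(cabw([-.091,-.098,.165]))
E
```

```text
[-22.76 -17.98  -6.87]
[-43.68 -53.94  -6.87]
[ 0.55330511 -0.12579449  0.165     ]
```

```bash
python3 -m inch '{"fingers":[0,0,0,0,0,0,0,0,0,0,0,0,0,0,0,0,0],"translation":[[0,0,-6.9],[0,0,-6.9],[-6,-4.5,-6.9],[-11,-9,-6.9],[-17,-13.5,-6.9],[-22.8,-18,-6.9],[-26,-23,-6.9],[-29,-28,-6.9],[-32,-33,-6.9],[-35,-38,-6.9],[-38,-43,-6.9],[-41,-48,-6.9],[-43.7,-53.9,-6.9],[-43.7,-53.9,-6.9],[-43.7,-53.9,-6.9],[-43.7,-53.9,-6.9],[-43.7,-53.9,-6.9]],"roll":[0,0,-5,-10,-15,-20,-25.1,-25.1,-25.1,-25.1,-25.1,-25.1,-25.1,-25.1,-25.1,-25.1,-25.1]}'
python3 - <<'E'
from h import *
d=snap('wrist','w1.png');s=ctrl.get_state()
print(s['qpos'].round(2),s['eef_rot'])
o=find('wrist',['door_edge','keeper','keeper_lip','lever_pivot','lever_tip','loop_bar','loop_pivot','door_hinge'])
m=model([ 0.6459,-0.0293,-0.0164,0.4182,0.6078,-0.0336])
for k,v in o.items(): print(k,v[0].round(1),round(v[1],2),proj(d,m[k])[0].round(1))
print(rel([.425,-.10,.16]),rel(cabw([-.1,-.098,.16])))
E
```

```text
time: 3.32
tcp_pos: [0.4306, -0.1132, 0.3002]
eef_rot: [3.142, -0.0, 3.128]
force: [0.8, -0.4, 0.5]
gripper_width: 0.0001
gripper_force: 0.0
[-0.43 -0.07  0.59  1.73  0.04  1.47  1.71] [ 3.14157265e+00 -2.12324465e-04  3.12731155e+00]
door_edge [304.6 243.1] 0.58 [298.2 241.2]
keeper [351.8 278.6] 0.66 [348.4 276. ]
keeper_lip [355.6 285.8] 0.85 [351.9 281.7]
lever_tip [508.4 269.2] 0.21 [318.9 421.7]
loop_pivot [356.5 287.4] 0.15 [315.6 397.3]
door_hinge [477.3 341.3] 0.56 [474.9 337.3]
[ 0.56  1.46 14.03] [-11.41  -0.91  14.03]
```

View pics/w1.png

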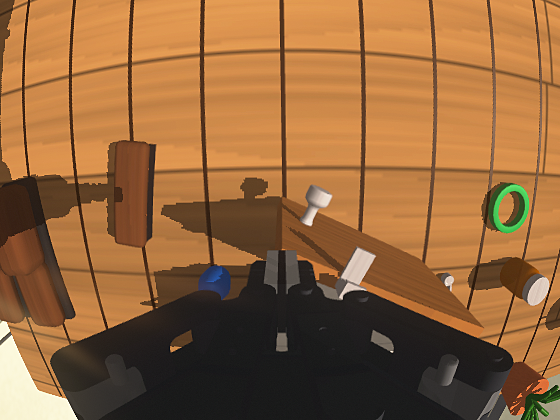

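The projected model agrees with the wrist view: the door's free edge is at about (283,200), the fingertips at (282,260) and the knob, lower down, at (316,200). Next I lower the shut fingers and push the door.

```bash
python3 -m inch '{"fingers":[0,0,0,0,0,0,0,0,0,0,0,0,0,0,0,0,0,0,0,0],"translation":[[0.5,1.4,5],[0.5,1.4,10],[0.5,1.4,13.5],[0.5,1.4,13.5],[-1,1.2,13.5],[-2,1,13.5],[-3,0.8,13.5],[-4,0.6,13.5],[-5,0.4,13.5],[-6,0.2,13.5],[-7,0,13.5],[-8,-0.2,13.5],[-9,-0.4,13.5],[-9.8,-0.6,13.5],[-10.4,-0.8,13.5],[-10.8,-0.9,13.5],[-11,-0.9,13.5],[-11.2,-0.9,13.5],[-11.2,-0.9,13.5],[-11.2,-0.9,13.5]],"roll":[0,0,0,0,0,0,0,0,0,0,0,0,0,0,0,0,0,0,0,0]}'
python3 - <<'E'
from h import *
obs=[]
for n in ['scene','top']:
    d=snap(n,n+'1.png');obs.append((d,find(n,['keeper','keeper_lip','door_edge'])))
p,e=fit(obs,[ 0.6459,-0.0293,-0.0164,0.1,0.6078,-0.0336],[3]);print(p[3],e.round(1).tolist(), [list(o) for d,o in obs])
E
```

```text
time: 6.28
tcp_pos: [0.5404, -0.1254, 0.1651]
eef_rot: [3.14, -0.004, 3.124]
force: [-9.2, 2.4, 5.7]
gripper_width: -0.0001
gripper_force: 4.9
0.013894691046254676 [[-0.3, -0.4], [-0.2, 3.3], [-0.2, 1.8], [1.6, -0.7], [-0.6, 2.3], [-0.2, 1.1]] [['keeper', 'keeper_lip', 'door_edge'], ['keeper', 'keeper_lip', 'door_edge']]
```

```bash
python3 -m inch '{"fingers":[0,0,0,0,0,0,1,1,1,1,1,1,1,1],"translation":[[1,0,0],[3,0,0],[3,0,-5],[3,0,-10],[3,0,-16],[0,2,-22],[-5,4,-22],[-10,4,-22],[-14,4,-22],[-18,4,-22],[-18,4,-22],[-18,4,-22],[-18,4,-22],[-18,4,-22]],"roll":[0,0,0,0,0,0,0,0,0,0,0,0,0,0]}'
python3 - <<'E'
from h import *; import pickle
obs=[]
T=['keeper','keeper_lip','door_edge','lever_pivot','lever_tip','loop_bar','loop_pivot']
for n in ['scene','top','wrist']:
    d=snap(n,n+'2.png');obs.append((d,find(n,T)))
pickle.dump(obs,open('o2.pkl','wb'))
p0=[ 0.6459,-0.0293,-0.0164,0.03,0.6078,0]
p,e=fit(obs,p0,[0,1,3,4,5]);print(p.round(4));i=0
for d,o in obs:
    for k in o: print(k,o[k][0].round(0),round(o[k][1],2),e[i].round(1));i+=1
for k,v in model(p).items(): print(k,v.round(4))
E
```

```text
time: 8.43
tcp_pos: [0.7221, -0.0885, 0.3874]
eef_rot: [3.141, 0.003, 3.125]
force: [-0.6, 0.1, 0.3]
gripper_width: 0.0855
gripper_force: 0.0
[ 0.6467 -0.0264 -0.0164  0.0447  0.5487 -0.1483]
keeper [226. 220.] 0.64 [4.2 1.9]
keeper_lip [228. 218.] 0.79 [1.5 0.3]
door_edge [214. 237.] 0.87 [ 1.3 -0.2]
lever_pivot [238. 240.] 0.84 [ 1.6 -1.8]
lever_tip [238. 228.] 0.68 [-1.1 -2.9]
loop_bar [242. 227.] 0.51 [-0.7 -1.3]
loop_pivot [242. 239.] 0.62 [-3.2 -3.4]
lever_pivot [334. 188.] 0.94 [1.7 0.2]
loop_bar [188. 201.] 0.23 [152.2 -26. ]
keeper [291.  18.] 0.85 [-2.5 -1.3]
keeper_lip [289.  14.] 0.66 [-0.1 -1.6]
door_edge [249.  27.] 0.7 [-0.5  1. ]
lever_pivot [287.  73.] 0.65 [1.2 0.2]
lever_tip [290.  57.] 0.81 [-0.3  0.4]
loop_bar [290.  86.] 0.84 [ 0.5 -0.2]
loop_pivot [288.  70.] 0.89 [0.9 1.5]
cabinet [ 0.6467 -0.0264  0.    ]
door_hinge [0.5737 0.0948 0.2   ]
door_edge [ 0.5444 -0.1218  0.17  ]
keeper [ 0.546  -0.0789  0.208 ]
keeper_lip [ 0.545  -0.0788  0.22  ]
lever_pivot [ 0.6058 -0.0808  0.212 ]
lever_tip [ 0.6003 -0.0807  0.2597]
loop_pivot [ 0.6061 -0.0808  0.226 ]
loop_bar [ 0.6281 -0.0811  0.2893]
```

View pics/wrist2.png

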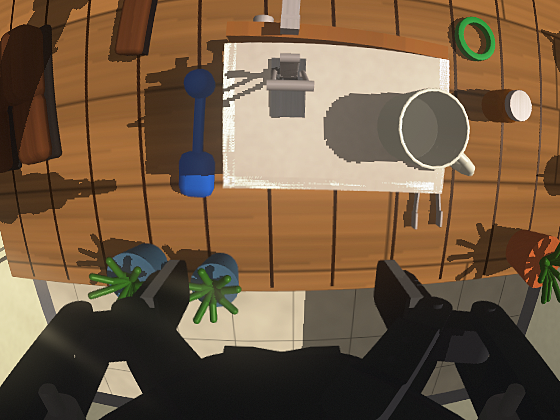

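```bash
python3 -m inch '{"fingers":[1,1,1,1,1,1,1,1,0,0,0,0,0,0,0,0],"translation":[[5,0.3,0],[9.9,0.5,0],[9.9,0.5,0],[9.9,0.5,5],[9.9,0.5,8],[9.9,0.5,11.2],[9.9,0.5,11.2],[9.9,0.5,11.2],[9.9,0.5,11.2],[9.9,0.5,11.2],[9.9,0.5,11.2],[9.9,0.5,11.2],[9.9,0.5,11.2],[9.9,0.5,11.2],[9.9,0.5,11.2],[9.9,0.5,11.2]],"roll":[0,0,0,0,0,0,0,0,0,0,0,0,0,0,0,0]}' 25
python3 - <<'E'
from h import *
d=snap('scene','s3.png')
im=d['frame'][170:300,170:330,::-1]
cv2.imwrite('pics/s3c.png',cv2.resize(im,None,fx=4.5,fy=4.5,interpolation=cv2.INTER_CUBIC))
E
```

```text
time: 11.62
tcp_pos: [0.6244, -0.0815, 0.2739]
eef_rot: [3.141, 0.001, 3.126]
force: [1.3, 2.7, 5.4]
gripper_width: 0.0328
gripper_force: 24.7
```

View pics/s3c.png

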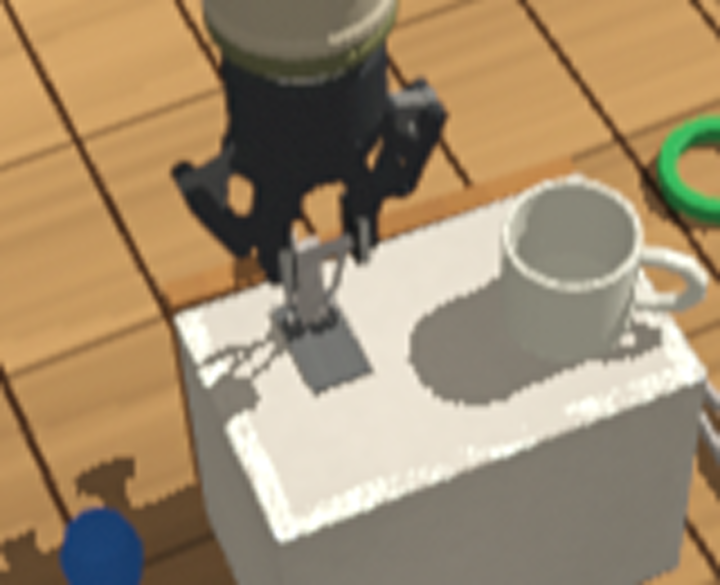

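Both fingers stand on the bar's ends (crop ≈(285,255) and (365,245)), and the 33 mm opening matches the bar. Next I swing it over along its arc.

```bash
python3 -m inch '{"fingers":[0,0,0,0,0,0,0,0,0,0,0,0,0,0,0],"translation":[[0.9,0,-0.3],[2.1,0,-0.4],[3.0,0,-0.35],[3.8,0,-0.15],[4.7,0,0.15],[5.5,0,0.5],[6.2,0,1.0],[6.8,0,1.6],[7.4,0,2.2],[7.9,0,2.9],[8.4,0,4.0],[8.9,0,4.9],[9.2,0,5.6],[9.2,0,5.9],[9.2,0,5.9]],"roll":[0,0,0,0,0,0,0,0,0,0,0,0,0,0,0]}' 40
python3 - <<'E'
from h import *
for n in ['scene','top']:
    d=snap(n,n+'4.png');o=find(n,['keeper','keeper_lip','door_edge','lever_pivot','lever_tip','loop_bar','loop_pivot'])
    p0=[ 0.6465,-0.027,-0.0164,0.035,0.3,3.3]; m=model(p0)
    for k,v in o.items(): print(n,k,v[0].round(1),round(v[1],2),proj(d,m[k])[0].round(1))
    if n=='scene':
        im=d['frame'][170:270,190:310,::-1]
        cv2.imwrite('pics/s4c.png',cv2.resize(im,None,fx=6,fy=6,interpolation=cv2.INTER_CUBIC))
print({k:v.round(4) for k,v in m.items()})
E
```

```text
time: 13.55
tcp_pos: [0.5307, -0.0787, 0.2135]
eef_rot: [3.14, -0.002, 3.127]
force: [-0.9, 7.5, 2.2]
gripper_width: 0.032
gripper_force: 41.9
scene keeper [229.8 218.5] 0.62 [230.  222.1]
scene keeper_lip [228.3 220.6] 0.89 [229.5 218.8]
scene door_edge [338.5 277.9] 0.7 [214.8 237.3]
scene lever_pivot [238.1 242.2] 0.75 [239.1 238.7]
scene lever_tip [237.2 224.1] 0.68 [235.2 221.9]
scene loop_bar [227.4 213.3] 0.56 [242.  254.7]
scene loop_pivot [216.5 236.9] 0.47 [238.3 234.3]
top keeper [335.5 214.9] 0.61 [336.1 214. ]
top keeper_lip [337.4 215.3] 0.9 [336.7 214.3]
top lever_pivot [336.2 187.9] 0.66 [336.1 188.5]
top lever_tip [337.9 194.3] 0.53 [338.7 194.5]
top loop_bar [337.1 195.8] 0.28 [333.5 185.6]
top loop_pivot [336.6 187.2] 0.52 [336.9 189.4]
{'cabinet': array([ 0.6465, -0.027 ,  0.    ]), 'door_hinge': array([0.5735, 0.0942, 0.2   ]), 'door_edge': array([ 0.5463, -0.1227,  0.17  ]), 'keeper': array([ 0.5475, -0.0797,  0.208 ]), 'keeper_lip': array([ 0.5465, -0.0796,  0.22  ]), 'lever_pivot': array([ 0.6056, -0.0813,  0.212 ]), 'lever_tip': array([ 0.5886, -0.0811,  0.2569]), 'loop_pivot': array([ 0.6025, -0.0813,  0.2257]), 'loop_bar': array([ 0.6172, -0.0815,  0.1603])}
```

View pics/s4c.png

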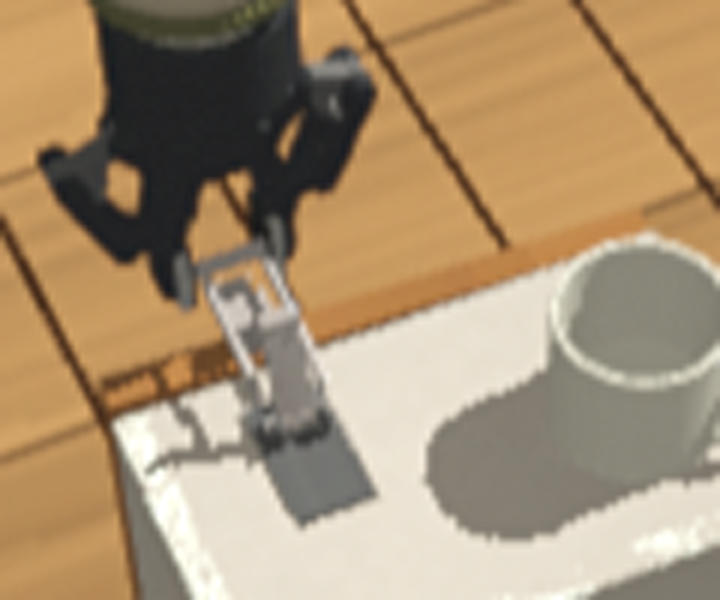

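The bar, still pinched at crop (235,258), is in front of the keeper (whose head is at (240,295)), and the wires run back to the lever. I check its position before lowering.

```bash
python3 - <<'E'
from h import *
d=snap('scene')
for w in ([.5335,-.079,.229],[.530,-.079,.229],[.5335,-.079,.225],[.5335,-.079,.233]): print(w,proj(d,w)[0].round(1))
o=find('scene',['loop_bar','lever_tip']);print(o)
E
```

```text
[0.5335, -0.079, 0.229] [227.4 212.6]
[0.53, -0.079, 0.229] [226.8 211.6]
[0.5335, -0.079, 0.225] [227.5 213.6]
[0.5335, -0.079, 0.233] [227.3 211.6]
{'loop_bar': (array([232. , 215.2]), 0.52), 'lever_tip': (array([234.9, 222.7]), 0.63)}
```

```bash
python3 -m inch '{"fingers":[0,0,0,0,0,0],"translation":[[-0.1,0,0.5],[-0.2,0,1.0],[-0.3,0,1.6],[-0.3,0,2.0],[-0.3,0,2.0],[-0.3,0,2.0]],"roll":[0,0,0,0,0,0]}'
python3 - <<'E'
from h import *
d=snap('scene')
im=d['frame'][170:270,190:310,::-1]
cv2.imwrite('pics/s5c.png',cv2.resize(im,None,fx=6,fy=6,interpolation=cv2.INTER_CUBIC))
print(find('scene',['loop_bar','lever_tip','keeper','keeper_lip']),proj(d,[.536,-.079,.208]),proj(d,[.536,-.079,.215]))
E
```

```text
time: 15.25
tcp_pos: [0.5335, -0.0787, 0.1935]
eef_rot: [3.139, -0.003, 3.127]
force: [-0.7, 8.1, 1.5]
gripper_width: 0.0318
gripper_force: 42.2
{'loop_bar': (array([230.9, 218.3]), 0.57), 'lever_tip': (array([237.4, 224.4]), 0.53), 'keeper': (array([227.2, 219.5]), 0.72), 'keeper_lip': (array([228.4, 218.9]), 0.86)} [[228.3517096 218.6902989]] [[228.16525536 216.91474291]]
```

View pics/s5c.png

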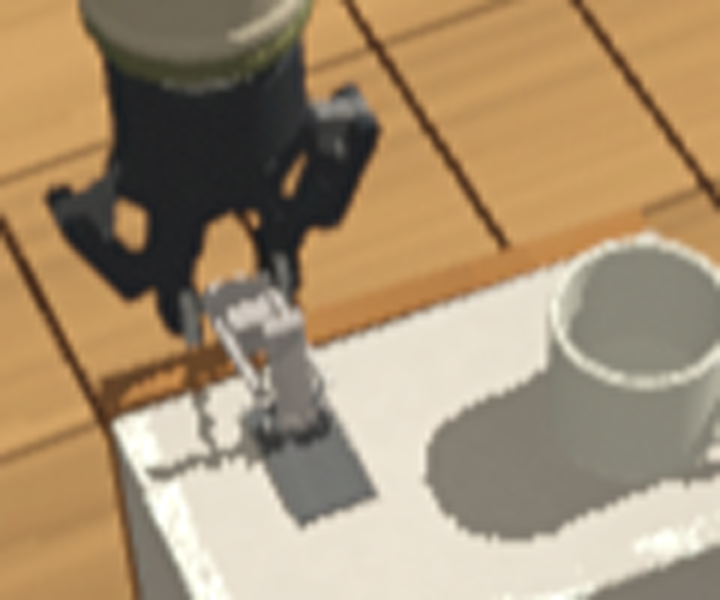

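```bash
python3 -m inch '{"fingers":[0,0,0,0,0.8,0.8,0.8,0.8,0.8,0.8,0.8,0.8,0.4,0,0,0,0,0],"translation":[[-0.2,0,0.1],[-0.5,0,0.1],[-0.5,0,0.1],[-0.5,0,0.1],[-0.5,0,0.1],[-0.5,0,0.1],[-0.5,0,0.1],[-0.5,0,0.1],[-0.5,0,-2],[-0.5,0,-6],[0,0,-11],[0,0,-13],[0,0,-13],[0,0,-13],[0,0,-13],[0,0,-13],[0,0,-13],[0,0,-13]],"roll":[0,0,0,0,0,0,0,0,0,0,0,0,0,0,0,0,0,0]}' 
python3 - <<'E'
from h import *
obs=[]
for n in ['scene','top']:
    d=snap(n,n+'6.png');o=find(n,['loop_bar','lever_tip','keeper','keeper_lip','lever_pivot','loop_pivot']);obs.append((d,o))
    if n=='scene':
        im=d['frame'][180:270,190:298,::-1]
        cv2.imwrite('pics/s6c.png',cv2.resize(im,None,fx=6.5,fy=6.5,interpolation=cv2.INTER_CUBIC))
p,e=fit(obs,[ 0.6465,-0.027,-0.0164,0.035,0.3,1.7],[3,4,5]);print(p.round(3));i=0
for d,o in obs:
    for k in o: print(k,o[k][0].round(0),round(o[k][1],2),e[i].round(1));i+=1
print(model(p))
E
```

```text
time: 17.75
tcp_pos: [0.5349, -0.0805, 0.3242]
eef_rot: [-3.142, -0.0, 3.125]
force: [0.9, 0.6, 0.1]
gripper_width: -0.0
gripper_force: 0.0
[ 0.646 -0.027 -0.016  0.043  0.752  2.316]
loop_bar [233. 223.] 0.42 [-3.5  0.4]
lever_tip [240. 229.] 0.73 [-0.9 -1.3]
keeper [228. 221.] 0.6 [1.6 0.6]
keeper_lip [229. 220.] 0.72 [ 0.5 -1.9]
lever_pivot [239. 239.] 0.7 [ 0.1 -0.6]
loop_pivot [242. 238.] 0.6 [-2.3 -2.3]
lever_tip [187. 203.] 0.73 [152.1 -17.9]
keeper_lip [336. 215.] 0.95 [ 0.9 -0.1]
lever_pivot [338. 190.] 0.61 [-1.6 -1.7]
loop_pivot [339. 186.] 0.44 [-1.8  0.9]
{'cabinet': array([ 0.6465, -0.027 ,  0.    ]), 'door_hinge': array([0.573478  , 0.09421381, 0.2       ]), 'door_edge': array([ 0.54451141, -0.12244476,  0.17      ]), 'keeper': array([ 0.54607643, -0.07946162,  0.208     ]), 'keeper_lip': array([ 0.54507821, -0.07940201,  0.22      ]), 'lever_pivot': array([ 0.60560342, -0.08133663,  0.212     ]), 'lever_tip': array([ 0.60983575, -0.08140605,  0.259813  ]), 'loop_pivot': array([ 0.60876641, -0.08138851,  0.22563792]), 'loop_bar': array([ 0.5459961 , -0.08035899,  0.20223217])}
```

View pics/s6c.png

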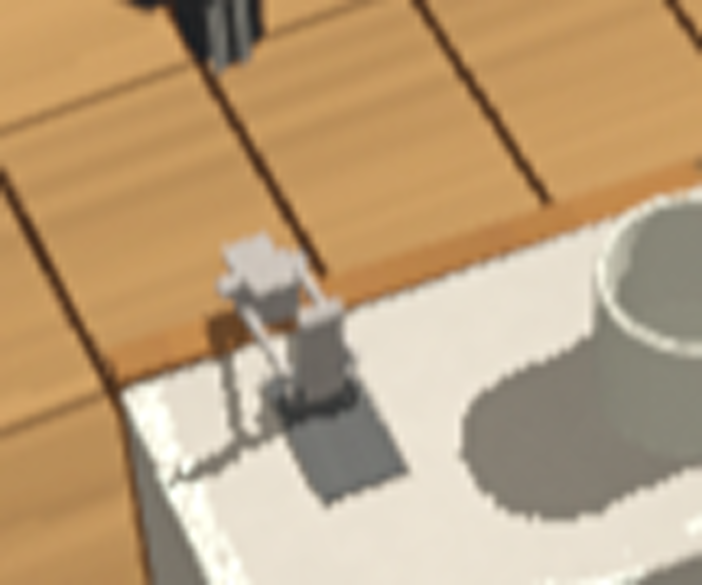

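The bar's end shows below the keeper's lip at crop (230,285) and the wires run straight to the lever, so it is hooked. Next I fold the lever back.

```bash
python3 -m inch '{"fingers":[0,0,0,0,0,0,0,0,0,0,0,0,0,0,0,0],"translation":[[-1,0,4],[-1,0,7.4],[-2.2,0,7.7],[-3.5,0,7.7],[-4.5,0,7.7],[-5.5,0,7.7],[-6.2,0,7.7],[-6.9,0,7.6],[-7.6,0,7.7],[-8.5,0,8.2],[-9.2,0,8.9],[-9.8,0,9.8],[-10.3,0,10.5],[-10.8,0,10.9],[-10.9,0,11.0],[-10.9,0,11.0]],"roll":[0,0,0,0,0,0,0,0,0,0,0,0,0,0,0,0]}' 40
python3 - <<'E'
from h import *
d=snap('scene')
im=d['frame'][180:270,190:298,::-1]
cv2.imwrite('pics/s7c.png',cv2.resize(im,None,fx=6.5,fy=6.5,interpolation=cv2.INTER_CUBIC))
E
```

```text
time: 20.45
tcp_pos: [0.6427, -0.0821, 0.2147]
eef_rot: [3.141, -0.003, 3.125]
force: [-10.9, 2.3, 8.1]
gripper_width: -0.0
gripper_force: 5.9
```

View pics/s7c.png

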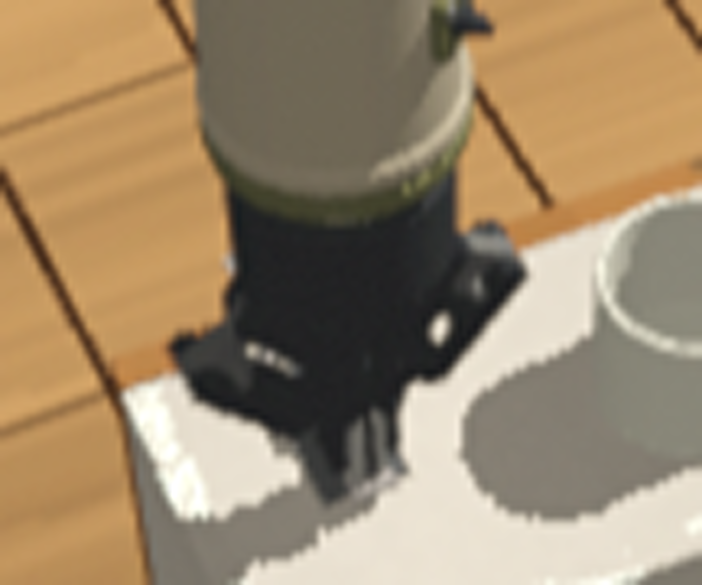

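```bash
python3 -m inch '{"fingers":[0,0,0,0,0],"translation":[[0.2,0,-1],[0.2,0,-5],[1,0,-10],[6,0,-10],[6,0,-10]],"roll":[0,0,0,0,0]}'
python3 - <<'E'
from h import *
obs=[]
for n in ['scene','top']:
    d=snap(n,n+'8.png');o=find(n,['loop_bar','lever_tip','keeper','keeper_lip','lever_pivot','loop_pivot','door_edge']);obs.append((d,o))
    if n=='scene':
        im=d['frame'][180:270,190:298,::-1]
        cv2.imwrite('pics/s8c.png',cv2.resize(im,None,fx=6.5,fy=6.5,interpolation=cv2.INTER_CUBIC))
p,e=fit(obs,[ 0.6465,-0.027,-0.0164,0.01,2.2,3.5],[3,4,5]);print(p.round(3));i=0
for d,o in obs:
    for k in o: print(k,o[k][0].round(0),round(o[k][1],2),e[i].round(1));i+=1
d=obs[0][0]
for L in (2.0,2.1,2.234): print(L,proj(d,model([ 0.6465,-0.027,-0.0164,0.01,L,3.5])['lever_tip']))
E
```

```text
time: 21.12
tcp_pos: [0.5815, -0.0825, 0.3152]
eef_rot: [3.14, 0.001, 3.123]
force: [0.3, -0.3, -0.0]
gripper_width: -0.0001
gripper_force: 0.0
[ 0.646 -0.027 -0.016  0.032  2.198  3.554]
loop_bar [231. 226.] 0.48 [ 0.  -0.1]
lever_tip [247. 253.] 0.71 [0.6 0.3]
keeper [228. 223.] 0.81 [ 1.7 -0.5]
keeper_lip [228. 222.] 0.82 [ 2.1 -3.4]
loop_pivot [242. 245.] 0.57 [-0.6 -1.9]
door_edge [216. 236.] 0.8 [-1.1  1.4]
loop_bar [334. 217.] 0.61 [ 1.7 -5.5]
lever_tip [336. 167.] 0.39 [-0.6  0.8]
keeper [334. 214.] 0.88 [1.9 0.1]
keeper_lip [337. 214.] 0.63 [ 0.1 -0.1]
lever_pivot [337. 187.] 0.9 [-1.   1.1]
2.0 [[246.85605638 250.64608215]]
2.1 [[247.08547472 252.0951496 ]]
2.234 [[247.26215853 253.80663461]]
```

View pics/s8c.png

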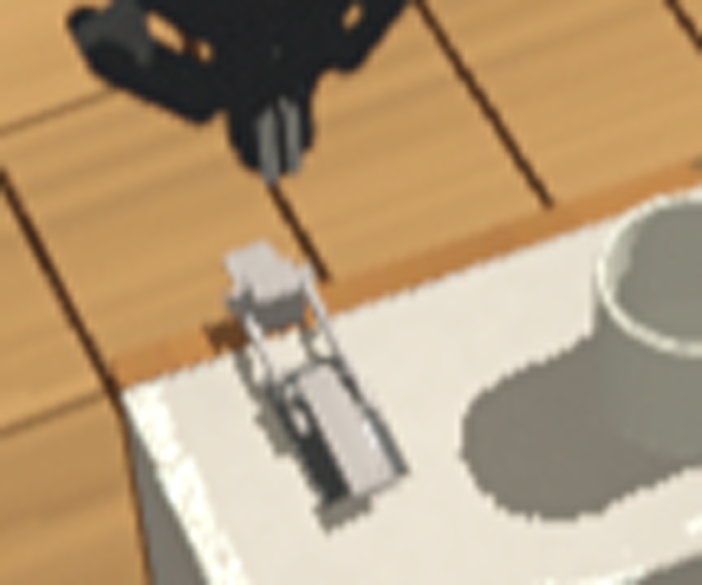

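The loop runs to the keeper (crop 250,300) and the lever lies about flat, its tip at (380,485). I press once more, straight down on the tip, to be sure it is past dead centre.

```bash
python3 -m inch '{"fingers":[0,0,0,0,0,0,0,0,0,0],"translation":[[-6,0,0],[-7,0,4],[-7,0,8],[-7,0,9.2],[-7,0,9.6],[-7,0,9.9],[-7,0,10.1],[-7,0,10.3],[-7,0,10.3],[-7,0,10.3]],"roll":[0,0,0,0,0,0,0,0,0,0]}'
```

```text
time: 23.18
tcp_pos: [0.6547, -0.0827, 0.2153]
eef_rot: [3.141, 0.005, 3.125]
force: [-6.0, 1.0, 14.7]
gripper_width: -0.0003
gripper_force: 7.3
```

```bash
python3 -m inch '{"fingers":[0,0,0,0,0,0],"translation":[[0,0,-1],[0,0,-5],[0,0,-10],[6,0,-14],[10,0,-14],[10,0,-14]],"roll":[0,0,0,0,0,0]}'
python3 - <<'E'
from h import *
obs=[]
for n in ['scene','top','wrist']:
    d=snap(n);o=find(n,['loop_bar','lever_tip','keeper','keeper_lip','lever_pivot','loop_pivot','door_edge'])
    if n!='wrist':obs.append((d,o))
    if n=='scene':
        im=d['frame'][180:270,190:298,::-1]
        cv2.imwrite('pics/s9c.png',cv2.resize(im,None,fx=6.5,fy=6.5,interpolation=cv2.INTER_CUBIC))
p,e=fit(obs,[ 0.6465,-0.027,-0.0164,0.01,2.2,3.5],[3,4,5]);print(p.round(3))
E
```

```text
time: 23.92
tcp_pos: [0.5516, -0.0821, 0.3537]
eef_rot: [3.139, 0.003, 3.123]
force: [0.8, -0.4, -0.4]
gripper_width: -0.0002
gripper_force: 0.0
[ 0.646 -0.027 -0.016  0.033  1.555  3.017]
```

View pics/s9c.png

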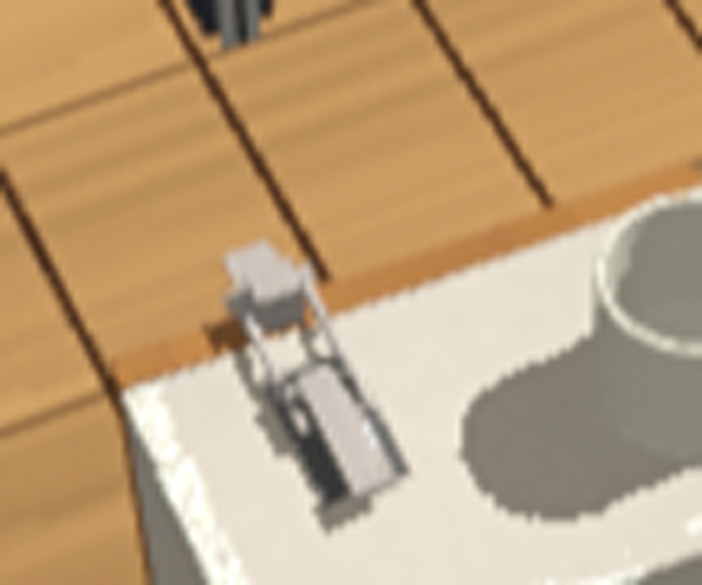

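The picture matches the previous one: the lever is on its stop, the bar is under the lip, and the keeper has been drawn about 4 mm towards the cabinet. The arm is clear, so I hand in.

```bash
python3 -c "
from rig import ctrl
print(ctrl.finish_job())"
```

```text
the job is handed in; nothing more can be done
None
```

I shut the door, hooked the loop under the keeper's lip and folded the lever flat onto its stop. The arm was clear when I handed the job in at about 24 s; no verdict came back, and the camera fits put the door at about 0.03 rad (limit 0.018), so that it is tight rests on the loop's geometry and the keeper's shift in the pictures.

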